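# Slide a tall bottle back into its display bay

## Robot

A 6-joint arm with a two-finger parallel gripper is mounted at the origin on the work surface. World frame = base frame: x ahead of the robot, y to its left, z up, the work surface at z = 0. Lengths are in mm, angles in rad, forces in N, time in s.
With the tool pointing down it reaches from about 325 to 750 mm from the base axis. Payload 7.6 kg.
Tool frame: the origin (TCP) lies at the very end of the fingers, on their centre line; the grasp point (between the pads) lies 19 mm behind it; x points along the fingers, y is the direction in which the jaws open and shut, and the axes are right-handed (so a half turn about x gives the same grasp; the last joint's range is limited). The gripper opens to 85 mm and grips with 20 to 120 N. Pads are 22 mm wide; open, the fingers measure 114 mm over their backs; the gripper's body (76 mm by 85 mm) begins 54 mm behind the grasp point. The pads swing forward as they close: fully open they stand 13 mm farther back than shut.
Start: joints at [-1.17, 0.052, 1.401, -0, 1.689, -0.07], TCP at [238.166, -467.892, 231.323] pointing down, gripper open.
Joint ranges: [-2.9, 2.9], [-0.91, 2.17], [0.12, 2.37], [-1.06, 4.2], [0.26, 2.73], [-2.93, 2.93]. Speed limits (rad/s): [2.57, 2.57, 3.01, 3.14, 3.14, 3.14].

## Interface

Orientations are given as a unit quaternion [w, x, y, z].
In Python, from rig import ctrl, get_image, sign_off gives the robot as it stands. The module is installed in compiled form; this text tells all that it offers.
- The arm moves only by the tool move_arm, never from a script. Its argument "commands" is a list of rows, each a list of 3 entries, a list of its own where there are three numbers: the shift along the world's x, y, z in mm, then the turn, a rotation vector about the world's x, y, z in degrees, then the finger opening in mm, from 0 to 85.4. A call has 1 to 12 rows; each row shifts and turns the pose as measured when the row begins; what a row does not reach is not made up. A row lasts 1/10 s, in which the tool goes at most 50 mm and 8.59 degrees, less where a joint would pass 70% of its speed; a pose out of reach is approached as far as the arm can. A call is refused whole if a number of a shift passes 50 or a number of a turn 8.59, either way. A call with a gripper value outside its range is refused whole. The fingers move at their own pace and stop on an object; the grip force is fixed at half the most. Time passes only in rows, so rows that do not move let the fingers close. It gives the time, the measured TCP pose, the force and the opening at its end, in the units of the state.
- ctrl.read_state(): the state, without advancing time (a new reading comes with each control period).
- get_image(name): name is "side" or "top"; returns a dict with "color" (384x512x3 uint8, red, green, blue), "vertical_fov" (degrees; the focal length in pixels is half the picture's height over the tangent of half this angle, whatever the lens; pixels are square), "cx", "cy" (the principal point, pixels), "k1" (the pictures are not rectified: a ray, as slopes to the right and down, at radius r is drawn at 1 + k1 r^2 times it, then the intrinsics apply), "R" (3x3) and "t" (3): a world point X has camera coordinates R X + t. Camera axes: x right, y down, z forward; pixel columns grow to the right and rows downward; lengths in mm; the calibration is good to about 2 mm. A picture is of the moment at which its call begins. There is no depth.
- sign_off(): hands the job in, once; it reports no verdict.
The state is a dict: "time_s": time; "joint_pos": joint angles; "joint_vel": joint speeds; "effort": joint torques, N m; "tool_pos": TCP position; "orientation": TCP orientation; "contact_force": force on the tool from outside, world axes, zero at the start; "moment": the same for the moment, N m; "opening": finger opening in mm.
Only numpy, scipy, OpenCV 4.12 (cv2) and the standard library are available. Lean on these libraries where they do the work, as an engineer would, in place of code of your own. Each camera call takes 0.05 s, during which the arm holds its last target.

## Task

Tidy the shop display: push the tall bottle across the counter into the empty bay of the rack, until it stands within a centimetre of the bay's back wall. Push it gently and low down so that it slides upright: it must not tip, be lifted off the counter, be squeezed or be rammed against the wall. Leave the jars, the brush pot and the tin where they are.

Things in the scene. Friction and masses are not known exactly. Their poses are not given: they have to be found in the camera images.
- tall_bottle: The only tall bottle: white plastic, upright, straight round body 56 mm in diameter with a narrower neck and a black cap, 235 mm high, 0.3 to 0.6 kg. Loose on the counter. Origin at the centre of its underside, z up. It rubs on the counter: pushed higher than about 35 mm above the counter it may tip over; pushed lower it slides.
- bay_empty_home (a point): Point on the counter where the bottle's axis stands when it is centred in the empty bay and touches its back wall. +x points into the bay, y across it, z up. The bay is a low fixed steel stall with no floor, 78 mm wide inside, walls 5 mm thick and 35 mm high; its back wall's face is 28 mm along +x from here, its open mouth 47 mm along -x.
- rack: Fixed display rack: three alike bays side by side, 92 mm apart, all opening along its -x; any of the three may be the empty one. Behind the bays stands a dark board 290 mm wide and 62 mm high, its front face 47 mm along +x. Origin on the counter in the middle bay's centre, x into the bays, z up.
- jar_a: White squat jar with black lid, 62 mm in diameter, 85 mm high, standing loose in one of the other bays. Origin at the centre of its underside. To be left alone.
- jar_b: A second such jar in the remaining bay. To be left alone.
- brush_pot: Black round pot 84 mm wide and 100 mm high with brushes standing in it, about 240 mm high in all, loose on the counter beyond the work. Origin at the centre of its underside. To be left alone.
- tin: Metal tin 70 mm in diameter, 100 mm high, loose on the counter beyond the work. Origin at the centre of its underside. To be left alone.
There are look-alikes about, which are no part of the job. What is shaped like the part that bears bay_empty_home but black is not meant.

How it is judged (in metres and radians):
On the way:
1. the bottle is slid upright into the mouth of the empty bay (x of tall_bottle in the frame of bay_empty_home above -0.05 m and y of tall_bottle in the frame of bay_empty_home between -0.02 and 0.02 m and angle between tall_bottle's own z axis and vertical below 0.15 rad), for 0.05 s.
At the end, for the whole second after the job is handed in: The tall bottle stands upright on the counter, at rest and released, between the side walls of the empty bay, its side within 14 mm of the bay's back wall; the jars, brush pot and tin are within 20 mm of where they were (x of tall_bottle in the frame of bay_empty_home between -0.014 and 0.005 m and y of tall_bottle in the frame of bay_empty_home between -0.016 and 0.016 m and angle between tall_bottle's own z axis and vertical below 0.05 rad and height (world z) of tall_bottle below 0.004 m and linear speed of tall_bottle below 0.01 m/s and distance of each of jar_a, jar_b, brush_pot, tin from where it was at the start of the episode below 0.02 m); the robot touches nothing.
It fails at once if the bottle tips (leans more than 0.2 rad) (angle between tall_bottle's own z axis and vertical above 0.2 rad).
It fails at once if the bottle is lifted off the counter (its foot over 10 mm up) (height (world z) of tall_bottle above 0.01 m).
It fails at once if the bottle is squeezed or rammed (over 50 N from the fingers) (contact force between the fingers and tall_bottle above 50 N).
It fails at once if a jar, the brush pot or the tin is disturbed (moved over 20 mm) (distance of any of jar_a, jar_b, brush_pot, tin from where it was at the start of the episode above 0.02 m).
It also fails if it takes over 70 s, if anything falls off the work surface, if the arm or the gripper's body presses on something with over 40 N, if the wrist force passes 120 N, or if a joint passes its speed limit or range.

## Working session

There is one attempt and no reset: what is moved stays moved. The work goes in short steps, Python scripts to look and compute and a tool call to move; the robot and the scene stay as the last step left them, time stands still between calls to the robot, and variables do not carry over. Pictures are saved under pics/ and viewed, and the job is handed in when it is done.

Besides the shell and the picture viewer there is one more tool, called after "Request:" as name(argument=value, ...) on one line, values as JSON. move_arm: Moves the arm, as the interface text tells. Its arguments: {"type":"object","properties":{"commands":{"type":"array"}},"required":["commands"]}

```bash
mkdir -p pics; cat > h.py <<'E'
import numpy as np, cv2
from rig import ctrl,get_image
def snap(n,fn):
    im=get_image(n); cv2.imwrite(fn,im['color'][:,:,::-1]); return im
def K(im):
    f=im['color'].shape[0]/2/np.tan(np.radians(im['vertical_fov'])/2)
    return f
def ray(im,u,v):
    f=K(im); xd=np.array([(u-im['cx'])/f,(v-im['cy'])/f]); x=xd.copy()
    for _ in range(30): x=xd/(1+im['k1']*(x@x))
    R=np.array(im['R']);t=np.array(im['t'])
    d=R.T@np.array([x[0],x[1],1]); return -R.T@t,d
def onz(im,u,v,z):
    c,d=ray(im,u,v); return c+d*(z-c[2])/d[2]
def proj(im,X):
    p=np.array(im['R'])@np.array(X,float)+np.array(im['t']); x=p[:2]/p[2]
    x=x*(1+im['k1']*(x@x)); return x*K(im)+[im['cx'],im['cy']]
def tri(im1,p1,im2,p2):
    c1,d1=ray(im1,*p1);c2,d2=ray(im2,*p2);d1/=np.linalg.norm(d1);d2/=np.linalg.norm(d2)
    s=np.linalg.lstsq(np.c_[d1,-d2],c2-c1,rcond=None)[0]
    a=c1+s[0]*d1;b=c2+s[1]*d2; return (a+b)/2,np.linalg.norm(a-b)
E
python3 - <<'E'
from h import *
for n in('side','top'):
    im=snap(n,f'pics/{n}0.png'); C=-np.array(im['R']).T@im['t']
    print(n,K(im),im['cx'],im['cy'],im['k1'],C, np.array(im['R'])[2])
print(ctrl.read_state())
E
```

```text
side 355.06653290003374 251.0804928913297 188.55674658208474 -0.0911800165204966 [343.72159605 694.23155341 461.19382892] [ 0.31008962 -0.80463653 -0.50636399]
top 396.87631606304467 253.3124065098025 193.93817743376135 -0.08965314447136694 [484.15989683  22.95946313 919.69659192] [ 0.10876621  0.01908005 -0.99388423]
{'time_s': 0.1, 'joint_pos': array([-1.17024742e+00,  5.27705762e-02,  1.40162667e+00, -5.44679588e-06,
        1.68858775e+00, -7.03085470e-02]), 'joint_vel': array([-0.00063158, -0.00207144, -0.00410765, -0.00144573, -0.00131009,
       -0.00112342]), 'effort': array([ 1.23538350e-03, -3.82583141e+01, -3.60987031e+01, -6.80531070e-05,
        4.80338407e-03,  5.11451532e-06]), 'tool_pos': array([ 238.07753793, -467.61572657,  230.5565631 ]), 'orientation': array([-0.16445414, -0.68751792, -0.16542466,  0.68768352]), 'contact_force': array([-0.57854924,  1.92538948,  0.15881213]), 'moment': array([ 0.03020349, -0.0109609 , -0.03034854]), 'opening': 85.3070534728465}
```

View pics/side0.png

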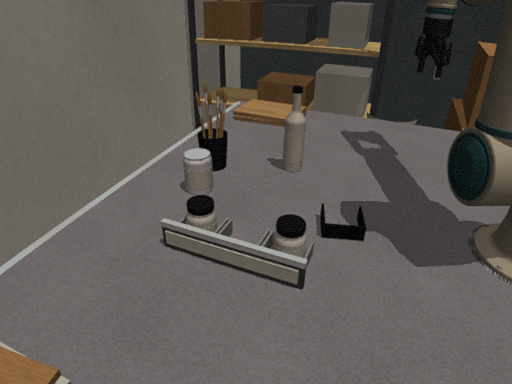

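View pics/top0.png

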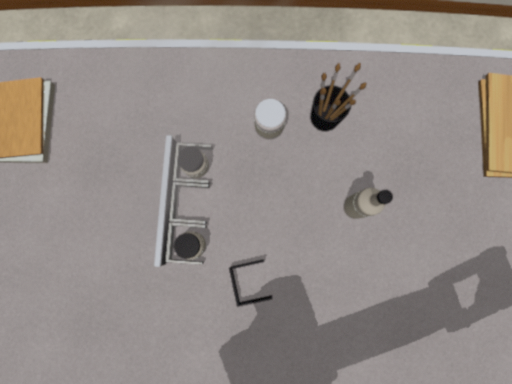

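The side and top views show the middle bay is empty (top about (188,203)). It opens to the right, towards the bottle at (370,202). The black look-alike stall is at (250,283). I'll enlarge the rack and bottle to measure them.

```bash
python3 - <<'E'
from h import *
im=get_image('top');c=im['color'][:,:,::-1]
cv2.imwrite('pics/t1.png',cv2.resize(c[130:275,145:225],None,fx=4,fy=4,interpolation=cv2.INTER_CUBIC))
cv2.imwrite('pics/t2.png',cv2.resize(c[170:230,335:405],None,fx=8,fy=8,interpolation=cv2.INTER_CUBIC))
im=get_image('side');c=im['color'][:,:,::-1]
cv2.imwrite('pics/s2.png',cv2.resize(c[80:180,260:330],None,fx=6,fy=6,interpolation=cv2.INTER_CUBIC))
E
```

```text
(no output)
```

View pics/t1.png

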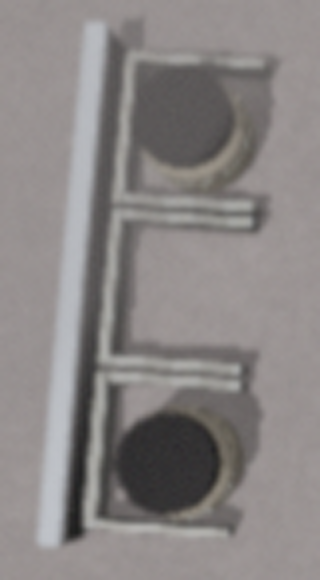

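View pics/t2.png

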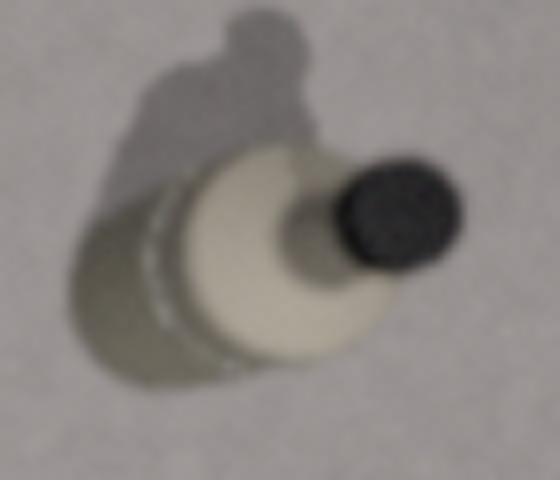

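View pics/s2.png

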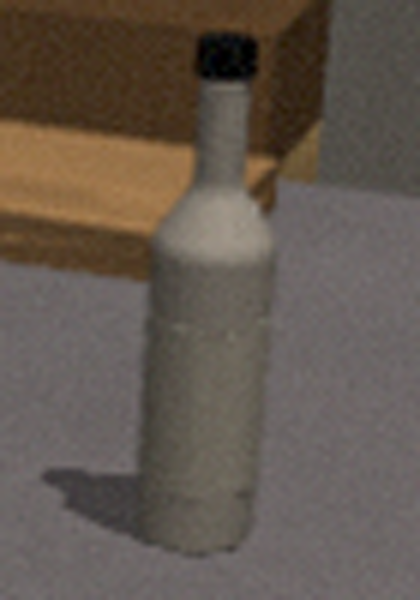

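```bash
python3 - <<'E'
from h import *
it=get_image('top');s=get_image('side')
def z(U,V,u0,v0,k): return u0+(U+.5)/k-.5, v0+(V+.5)/k-.5
P=lambda U,V,h=35: onz(it,*z(U,V,145,130,4),h)
print('upper gap',P(125,208),P(253,215)); print('lower gap',P(107,367),P(240,378))
print('outer top wall',P(140,58),P(265,64)); print('outer bottom',P(90,524),P(230,532))
print('back strip',P(118,218),P(104,360),P(131,60),P(92,515))
print('board top',P(95,25,62),P(50,545,62))
ct=z(400,215,335,170,8); cs=z(226,56,260,80,6)
print('cap',ct,cs,tri(it,ct,s,cs))
# bottle shoulders/base
# base arc left/bottom in top; side bottom center
b=z(195,548,260,80,6);print('side base front',onz(s,*b,0))
for h in (235,): print('cap axis top',onz(it,*ct,h), onz(s,*z(228,35,260,80,6),h))
print('base left edge', onz(it,*z(70,290,335,170,8),0),onz(it,*z(160,390,335,170,8),0))
E
```

```text
upper gap [605.04634884 216.07801542  35.        ] [602.61771628 143.05182969  35.        ]
lower gap [514.90076569 222.19763472  35.        ] [510.71394413 146.98147364  35.        ]
outer top wall [691.95752367 211.63091223  35.        ] [689.6954512  139.53410613  35.        ]
outer bottom [427.38529626 228.02754366  35.        ] [425.40000562 149.54324907  35.        ]
back strip [599.24991672 219.8134725   35.        ] [518.77723034 224.07498347  35.        ] [690.70141697 216.78095416  35.        ] [432.38971565 227.10919635  35.        ]
board top [704.03843373 232.16899664  62.        ] [417.1637623  243.15182704  62.        ]
cap (384.5625, 196.4375) (297.25, 88.91666666666667) (array([ 561.57373576, -195.59331541,  225.32549334]), np.float64(1.2118741510189615))
side base front [ 554.97301292 -173.30575111    0.        ]
cap axis top [ 559.91163992 -192.67871325  235.        ] [ 561.33927278 -193.11657256  235.        ]
base left edge [ 561.78901507 -169.40065838    0.        ] [ 533.26468207 -195.71614503    0.        ]
```

```bash
python3 - <<'E'
from h import *
from scipy.spatial.transform import Rotation as Ro
q=ctrl.read_state()['orientation'];R=Ro.from_quat(q,scalar_first=True)
print(R.as_matrix().round(3))
th=np.radians(55)
x=np.array([0,np.sin(th),-np.cos(th)])
for y in ([1,0,0],[-1,0,0]):
    y=np.array(y,float);T=Ro.from_matrix(np.c_[x,y,np.cross(x,y)])
    print(y,np.degrees((T*R.inv()).as_rotvec()).round(1))
E
python3 - <<'E'
from h import *
it=get_image('top');c=it['color'].astype(int).sum(2)//3
for r in (190,200,210): print(r,c[r,150:192])
E
```

```text
[[-0.     0.454 -0.891]
 [ 0.    -0.891 -0.454]
 [-1.    -0.    -0.   ]]
[1. 0. 0.] [ 49.2 -30.2  57.9]
[-1.  0.  0.] [  34.    55.4 -106.5]
190 [147 146 145 147 146 148 147 148 148 150 158 174 183 186 184 178 151 116
  93  86  86 107 143 155 137 107  96 100 112 123 140 146 146 147 146 147
 147 149 149 148 150 151]
200 [146 146 146 146 145 146 146 146 147 155 173 184 185 185 178 151 117  94
  85  86 102 138 155 142 110  90  93 106 121 140 147 148 149 149 148 149
 152 149 150 150 153 152]
210 [148 147 147 146 147 146 145 147 153 173 182 185 185 181 158 123  92  81
  76  93 133 160 153 114  83  82 100 119 140 145 146 146 148 149 149 150
 150 149 152 152 153 152]
```

```bash
python3 - <<'E'
from h import *
it=get_image('top')
for u,h in((172,35),(173.6,35),(165.4,62)): print(h,onz(it,u,200,h))
s=get_image('side')
# predict home & board in side view
for X in ([559,192,0],[559,192,100]): print(proj(s,X),proj(it,X))
E
```

```text
35 [563.05649084 222.97182685  35.        ]
35 [563.14243365 219.324769    35.        ]
62 [560.30399717 231.4751255   62.        ]
[240.32479892 249.38167188] [188.30824458 203.4456461 ]
[239.89710044 207.4370741 ] [179.7439975  199.35308992]
```

Request:
move_arm(commands=[[[32, 14, 0], [4.92, -3.02, 5.79], 30], [[32, 14, 0], [4.92, -3.02, 5.79], 30], [[32, 14, 0], [4.92, -3.02, 5.79], 30], [[32, 14, 0], [4.92, -3.02, 5.79], 30], [[32, 14, 0], [4.92, -3.02, 5.79], 30], [[32, 14, 0], [4.92, -3.02, 5.79], 30], [[32, 14, 0], [4.92, -3.02, 5.79], 30], [[32, 14, 0], [4.92, -3.02, 5.79], 30], [[32, 14, 0], [4.92, -3.02, 5.79], 30], [[32, 14, 0], [4.92, -3.02, 5.79], 30]])

```text
time_s: 1.45
tool_pos: [565.0, -325.0, 236.2]
orientation: [0.214, 0.671, 0.684, -0.192]
contact_force: [1.4, 0.2, 1.5]
opening: 29.9
```

```bash
cat > st.py <<'E'
from h import *
from scipy.spatial.transform import Rotation as Ro
s=ctrl.read_state();R=Ro.from_quat(s['orientation'],scalar_first=True)
print(s['time_s'],s['tool_pos'].round(1),s['opening'],s['contact_force'].round(1),s['joint_pos'].round(2))
print(R.as_matrix().round(3))
th=np.radians(55);x=np.array([0,np.sin(th),-np.cos(th)]);y=np.array([1.,0,0])
print('err turn',np.degrees((Ro.from_matrix(np.c_[x,y,np.cross(x,y)])*R.inv()).as_rotvec()).round(2))
E
python3 st.py; python3 -c "
from h import *
snap('side','pics/s3.png')"
```

```text
1.45 [ 565.  -325.   236.2] 29.933205017121942 [1.4 0.2 1.5] [-0.82  0.96  0.44  0.91  2.35 -0.4 ]
[[-0.009  0.999  0.036]
 [ 0.835  0.027 -0.549]
 [-0.55   0.025 -0.835]]
err turn [-1.65  1.42 -1.58]
```

View pics/s3.png

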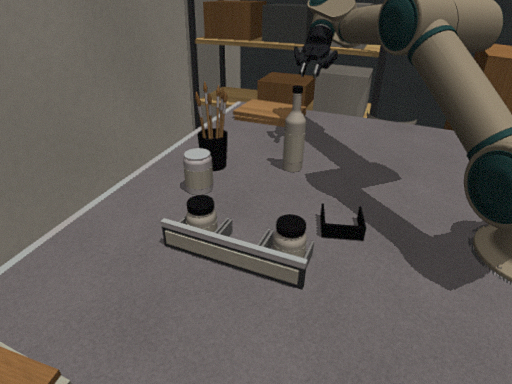

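The gripper, at about (315,50), is tilted and clear of everything. Next I'll lower it behind the bottle.

Request:
move_arm(commands=[[[-1, 0, -35], [-1.65, 1.42, -1.58], 30], [[-1, 0, -35], [0, 0, 0], 30], [[-1, 0, -35], [0, 0, 0], 30], [[-1, 0, -35], [0, 0, 0], 30], [[0, 0, -35], [0, 0, 0], 30], [[0, 0, -20], [0, 0, 0], 30], [[0, 0, -10], [0, 0, 0], 30], [[0, 0, 0], [0, 0, 0], 30]])

```text
time_s: 2.3
tool_pos: [567.8, -319.1, 7.5]
orientation: [0.205, 0.671, 0.682, -0.207]
contact_force: [-0.6, 0.1, 0.5]
opening: 29.9
```

```bash
python3 st.py
```

```text
2.3 [ 567.8 -319.1    7.5] 29.921418586267727 [-0.6  0.1  0.5] [-0.81  1.15  0.58  0.71  2.11 -0.68]
[[-0.017  1.     0.002]
 [ 0.831  0.015 -0.556]
 [-0.556 -0.008 -0.831]]
err turn [-1.19 -0.45 -0.87]
```

Request:
move_arm(commands=[[[0, 0, 7], [-1.2, -0.45, -0.9], 30], [[-1, 15, 0], [0, 0, 0], 30], [[-2, 15, 0], [0, 0, 0], 30], [[-2, 15, 0], [0, 0, 0], 30], [[-2, 10, 0], [0, 0, 0], 30], [[0, 8, 0], [0, 0, 0], 30], [[0, 0, 0], [0, 0, 0], 30]])

```text
time_s: 3.0
tool_pos: [564.0, -258.0, 23.7]
orientation: [0.221, 0.675, 0.671, -0.213]
contact_force: [0.0, 0.4, -0.3]
opening: 29.9
```

```bash
python3 st.py; python3 - <<'E'
from h import *
im=snap('side','pics/s4.png');c=im['color'][:,:,::-1]
a=cv2.resize(c[80:200,240:360],None,fx=5,fy=5,interpolation=cv2.INTER_CUBIC);cv2.imwrite('pics/s4z.png',a)
im=snap('top','pics/t4.png')
E
```

```text
3.0 [ 564.  -258.    23.7] 29.906549600275408 [ 0.   0.4 -0.3] [-0.76  0.95  0.87  0.7   1.98 -0.71]
[[ 0.01   1.     0.009]
 [ 0.812 -0.003 -0.583]
 [-0.583  0.013 -0.812]]
err turn [0.69 0.73 0.17]
```

View pics/s4z.png

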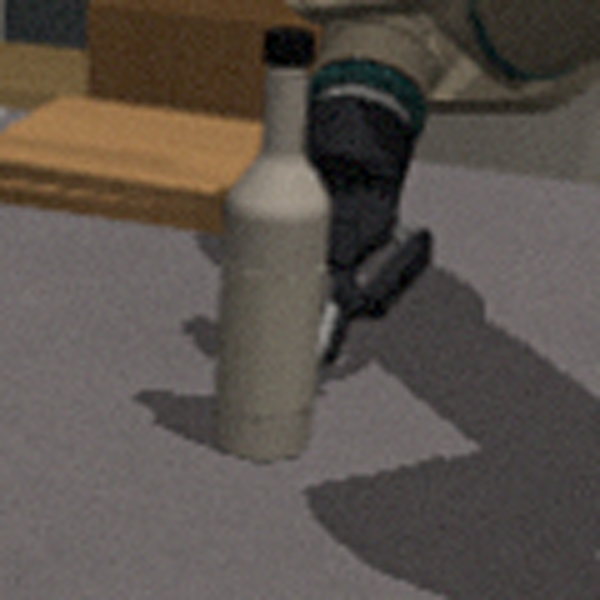

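View pics/t4.png

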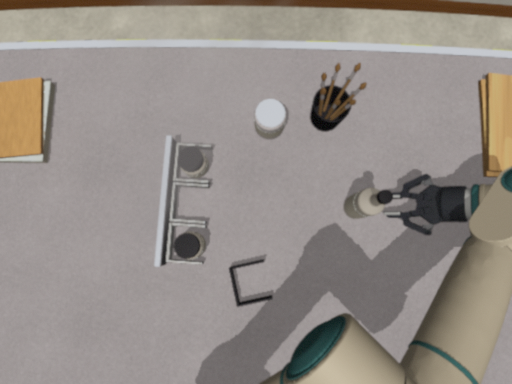

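The fingers straddle the bottle's axis, with tips at top (395,193) and (392,213). z drifted up, so I'll lower before contact and then creep forward.

Request:
move_arm(commands=[[[-1, 0, -6], [0, 0, 0], 30], [[-1, 0, -4], [0, 0, 0], 30], [[0, 5, 0], [0, 0, 0], 30], [[0, 5, 0], [0, 0, 0], 30], [[0, 5, 0], [0, 0, 0], 30]])

```text
time_s: 3.6
tool_pos: [561.4, -245.0, 11.5]
orientation: [0.22, 0.677, 0.67, -0.213]
contact_force: [-0.0, -0.4, 0.5]
opening: 30.0
```

```bash
python3 st.py
```

```text
3.6 [ 561.4 -245.    11.5] 30.047325688886446 [-0.  -0.4  0.5] [-0.75  0.93  0.92  0.7   1.94 -0.72]
[[ 0.012  1.     0.006]
 [ 0.812 -0.006 -0.584]
 [-0.584  0.012 -0.812]]
err turn [0.71 0.71 0.37]
```

Now I'll creep to contact and push.

Request:
move_arm(commands=[[[0, 4, 0], [0, 0, 0], 30], [[0, 4, 0], [0, 0, 0], 30], [[0, 4, 0], [0, 0, 0], 30], [[0, 4, 0], [0, 0, 0], 30], [[0, 4, 0], [0, 0, 0], 30], [[0, 4, 0], [0, 0, 0], 30], [[0, 4, 0], [0, 0, 0], 30], [[0, 4, 0], [0, 0, 0], 30]])

```text
time_s: 4.4
tool_pos: [561.7, -210.6, 12.0]
orientation: [0.221, 0.677, 0.669, -0.214]
contact_force: [0.6, -2.4, -0.1]
opening: 29.9
```

```bash
python3 st.py; python3 - <<'E'
from h import *
im=snap('side','pics/s5.png');c=im['color'][:,:,::-1]
a=cv2.resize(c[80:200,240:360],None,fx=5,fy=5,interpolation=cv2.INTER_CUBIC);cv2.imwrite('pics/s5z.png',a)
E
```

```text
4.4 [ 561.7 -210.6   12. ] 29.893580041495905 [ 0.6 -2.4 -0.1] [-0.72  0.87  1.02  0.71  1.89 -0.72]
[[ 0.013  1.     0.007]
 [ 0.81  -0.007 -0.586]
 [-0.586  0.013 -0.81 ]]
err turn [0.86 0.76 0.4 ]
```

View pics/s5z.png

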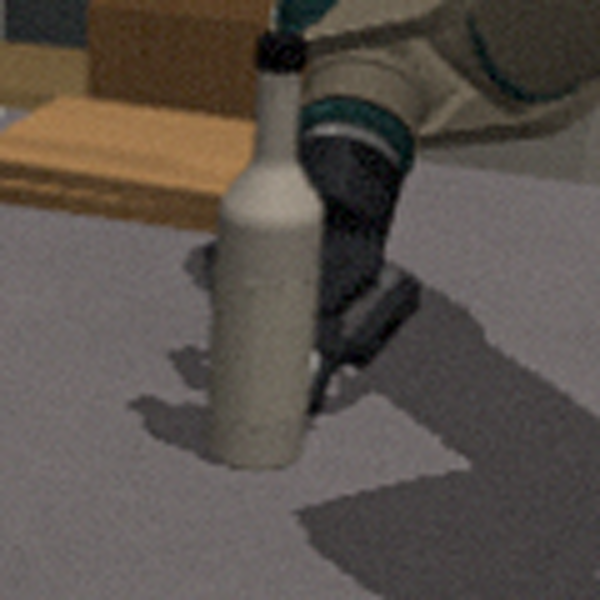

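The bottle slid about 10 mm and stayed upright, with about 2.4 N on the fingers. Continuing.

Request:
move_arm(commands=[[[0, 6, 0], [0, 0, 0], 30], [[0, 7, 0], [0, 0, 0], 30], [[0, 7, 0], [0, 0, 0], 30], [[0, 7, 0], [0, 0, 0], 30], [[0, 7, 0], [0, 0, 0], 30], [[0, 7, 0], [0, 0, 0], 30], [[0, 7, 0], [0, 0, 0], 30], [[0, 7, 0], [0, 0, 0], 30], [[0, 7, 0], [0, 0, 0], 30], [[0, 6, 0], [0, 0, 0], 30], [[0, 5, 0], [0, 0, 0], 30]])

```text
time_s: 5.55
tool_pos: [561.6, -130.7, 12.1]
orientation: [0.222, 0.676, 0.669, -0.214]
contact_force: [0.6, -2.5, -0.1]
opening: 30.2
```

```bash
python3 st.py; python3 - <<'E'
from h import *
im=snap('side','pics/s6.png');im=snap('top','pics/t6.png')
E
```

```text
5.55 [ 561.6 -130.7   12.1] 30.154908290930983 [ 0.6 -2.5 -0.1] [-0.63  0.76  1.2   0.75  1.78 -0.7 ]
[[ 0.013  1.     0.007]
 [ 0.81  -0.006 -0.586]
 [-0.586  0.013 -0.81 ]]
err turn [0.86 0.77 0.37]
```

View pics/s6.png

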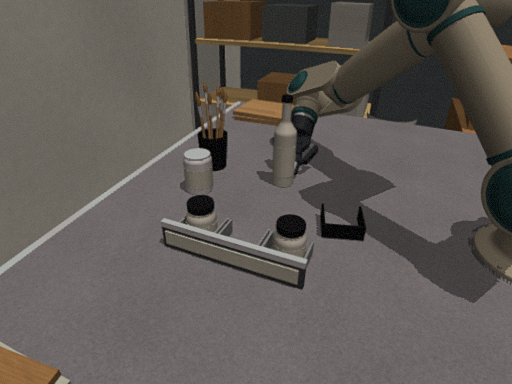

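View pics/t6.png

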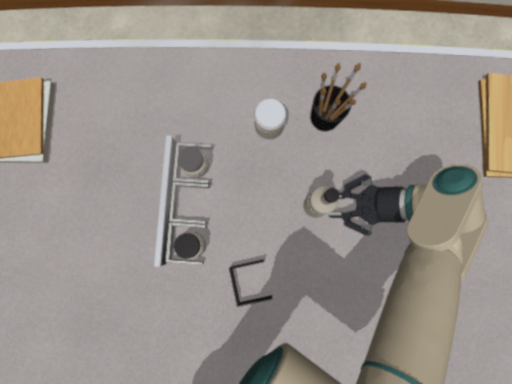

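The bottle is upright at side (285,150) and top (323,200), nested in the fingers. I'll measure the cap before pushing on.

```bash
cat > cap.py <<'E'
from h import *
import sys
t=snap('top','pics/'+sys.argv[1]+'t.png');s=snap('side','pics/'+sys.argv[1]+'s.png')
st=ctrl.read_state()['tool_pos']
g=np.array([st[0],st[1]+33,228])
out=[]
for im,nm in((t,'t'),(s,'s')):
    p=proj(im,g);m=(im['color'].max(2)<55).astype(np.uint8)
    n,l,stt,cen=cv2.connectedComponentsWithStats(m)
    k=[i for i in range(1,n) if 20<stt[i,4]<400]
    k=min(k,key=lambda i:np.linalg.norm(cen[i]-p)); out.append(cen[k]); print(nm,p.round(1),cen[k].round(1),stt[k])
X,e=tri(t,out[0],s,out[1]);print(X.round(1),e.round(2),'off',(X-st).round(1), 'top@235',onz(t,*out[0],233).round(1))
E
python3 cap.py a
```

```text
t [329.8 194.7] [332.  194.9] [325 189  16  13 140]
s [286.9  97.7] [298.   94.9] [281  87  44  16 196]
[ 548.8 -102.6  236.5] 23.54 off [-12.8  28.4 224.2] top@235 [ 560.7 -100.8  233. ]
```

Request:
move_arm(commands=[[[0, 6, 0], [0, 0, 0], 30], [[0, 7, 0], [0, 0, 0], 30], [[-0.5, 7, 0], [0, 0, 0], 30], [[0, 7, 0], [0, 0, 0], 30], [[-0.5, 7, 0], [0, 0, 0], 30], [[0, 7, 0], [0, 0, 0], 30], [[-0.5, 7, 0], [0, 0, 0], 30], [[0, 7, 0], [0, 0, 0], 30], [[-0.5, 7, 0], [0, 0, 0], 30], [[0, 7, 0], [0, 0, 0], 30], [[-0.5, 7, 0], [0, 0, 0], 30], [[0, 6, 0], [0, 0, 0], 30]])

```text
time_s: 6.95
tool_pos: [559.0, -43.3, 12.3]
orientation: [0.222, 0.677, 0.668, -0.214]
contact_force: [-0.2, -2.2, 0.4]
opening: 30.1
```

Request:
move_arm(commands=[[[0, 6, 0], [0, 0, 0], 30], [[0, 7, 0], [0, 0, 0], 30], [[0, 7, 0], [0, 0, 0], 30], [[0, 7, 0], [0, 0, 0], 30], [[0, 7, 0], [0, 0, 0], 30], [[0, 7, 0], [0, 0, 0], 30], [[0, 7, 0], [0, 0, 0], 30], [[0, 7, 0], [0, 0, 0], 30], [[0, 7, 0], [0, 0, 0], 30], [[0, 6, 0], [0, 0, 0], 30], [[0, 5, 0], [0, 0, 0], 30], [[0, 5, 0], [0, 0, 0], 30]])

```text
time_s: 8.15
tool_pos: [558.8, 42.0, 12.3]
orientation: [0.222, 0.677, 0.669, -0.214]
contact_force: [0.0, -1.9, 0.0]
opening: 30.1
```

```bash
python3 st.py; python3 cap.py b
```

```text
8.15 [558.8  42.   12.3] 30.103793370512015 [ 0.  -1.9  0. ] [-0.39  0.58  1.47  0.86  1.56 -0.62]
[[ 0.014  1.     0.007]
 [ 0.81  -0.008 -0.587]
 [-0.587  0.014 -0.81 ]]
err turn [0.92 0.8  0.44]
t [231.  194.1] [234.8 194.1] [229 189  13  12 107]
s [263.1 121. ] [263.1 121.8] [257 117  13  11 133]
[560.   69.1 224.1] 1.64 off [  1.4  26.8 211.8] top@235 [558.3  68.3 233. ]
```

View pics/bt.png

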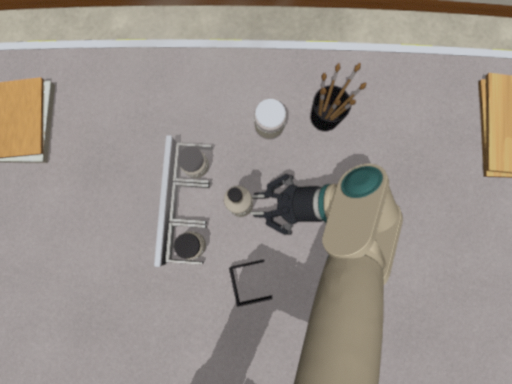

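View pics/bs.png

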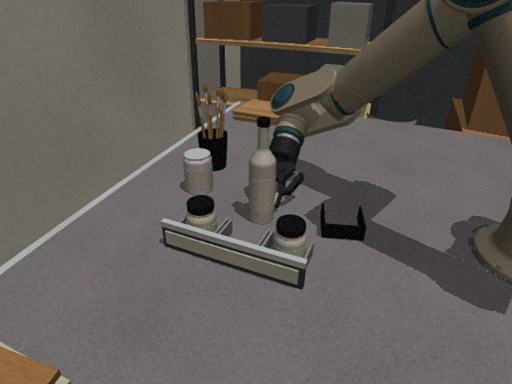

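The bottle is upright just before the mouth (top (238,200), side (262,185)), lined up with the middle bay.

Request:
move_arm(commands=[[[0, 6, 0], [0, 0, 0], 30], [[-0.5, 7, 0], [0, 0, 0], 30], [[0, 7, 0], [0, 0, 0], 30], [[-0.5, 7, 0], [0, 0, 0], 30], [[0, 7, 0], [0, 0, 0], 30], [[0, 7, 0], [0, 0, 0], 30], [[0, 7, 0], [0, 0, 0], 30], [[0, 7, 0], [0, 0, 0], 30], [[0, 7, 0], [0, 0, 0], 30], [[0, 7, 0], [0, 0, 0], 30], [[0, 6, 0], [0, 0, 0], 30], [[0, 5, 0], [0, 0, 0], 30]])

```text
time_s: 9.45
tool_pos: [557.5, 128.7, 12.3]
orientation: [0.222, 0.677, 0.669, -0.214]
contact_force: [0.4, -3.9, -0.1]
opening: 29.9
```

```bash
python3 st.py; python3 cap.py c; python3 - <<'E'
import cv2
a=cv2.imread('pics/ct.png')[130:275,145:285];cv2.imwrite('pics/ctz.png',cv2.resize(a,None,fx=4,fy=4,interpolation=2))
E
```

```text
9.45 [557.5 128.7  12.3] 29.910095678145215 [ 0.4 -3.9 -0.1] [-0.24  0.53  1.55  0.92  1.44 -0.55]
[[ 0.014  1.     0.007]
 [ 0.81  -0.008 -0.586]
 [-0.586  0.014 -0.81 ]]
err turn [0.91 0.79 0.45]
t [182.  193.7] [185.8 243.7] [175 234  24  22 283]
s [246.9 136.9] [247.3 137.4] [240 131  15  14 167]
[509.7 165.9 233.4] 84.65 off [-47.8  36.9 221. ] top@235 [470.1 150.7 233. ]
```

View pics/ctz.png

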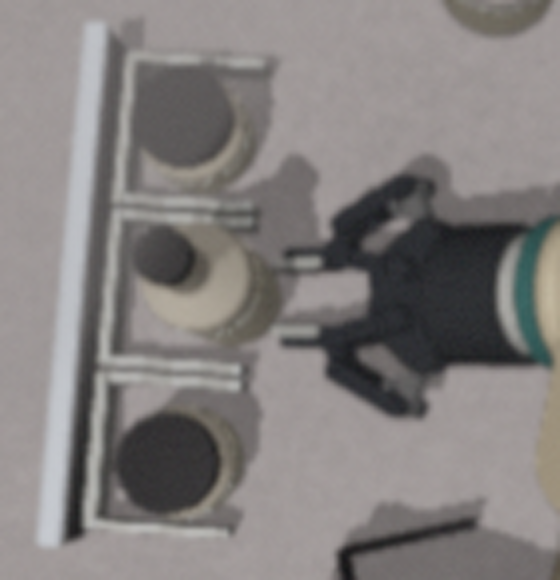

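View pics/cs.png

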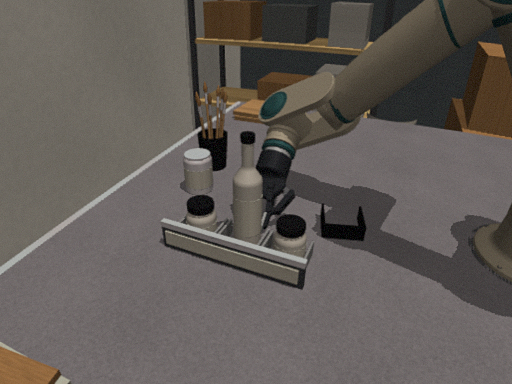

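```bash
python3 - <<'E'
from h import *
t=get_image('top');s=get_image('side')
X,e=tri(t,(185.9,193.4),s,(247.3,137.4));print(X,e, X+0, onz(t,185.9,193.4,233), onz(s,247.3,137.4,225))
E
```

```text
[558.80276997 155.91618896 224.42166057] 0.6558216688243766 [558.80276997 155.91618896 224.42166057] [557.5722965  154.16688543 233.        ] [558.63174938 157.21301958 225.        ]
```

The bottle is in the mouth, centred (top crop cap (165,255)), upright, at about (558.8, 156). Slower now.

Request:
move_arm(commands=[[[0, 4, 0], [0, 0, 0], 30], [[0, 4, 0], [0, 0, 0], 30], [[0, 4, 0], [0, 0, 0], 30], [[0, 4, 0], [0, 0, 0], 30], [[0, 3, 0], [0, 0, 0], 30], [[0, 2, 0], [0, 0, 0], 30], [[0, 0, 0], [0, 0, 0], 30]])

```text
time_s: 10.35
tool_pos: [557.8, 150.2, 12.3]
orientation: [0.222, 0.677, 0.668, -0.214]
contact_force: [0.5, -2.4, 0.5]
opening: 30.1
```

```bash
python3 cap.py d; python3 - <<'E'
import cv2
a=cv2.imread('pics/dt.png')[130:275,145:285];cv2.imwrite('pics/dtz.png',cv2.resize(a,None,fx=4,fy=4,interpolation=2))
a=cv2.imread('pics/ds.png')[120:285,150:320];cv2.imwrite('pics/dsz.png',cv2.resize(a,None,fx=3.5,fy=3.5,interpolation=2))
E
```

```text
t [170.3 193.2] [185.9 243.7] [175 235  25  21 299]
s [242.  141.2] [242.5 141.5] [236 135  14  14 177]
[512.9 169.  226.6] 92.2 off [-45.   19.  214.3] top@235 [470.2 150.6 233. ]
```

View pics/dtz.png

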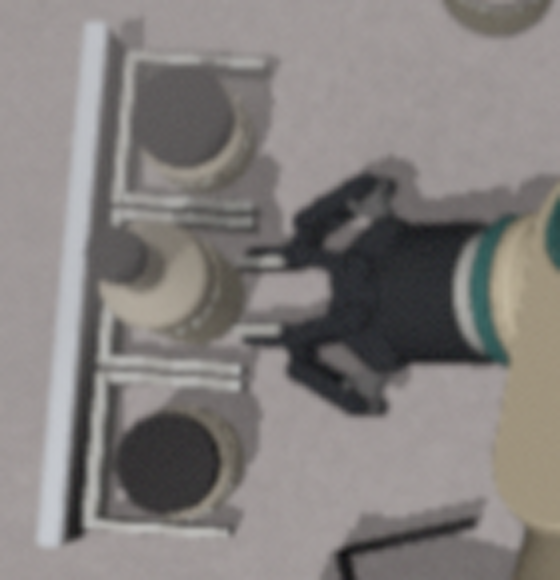

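View pics/dsz.png

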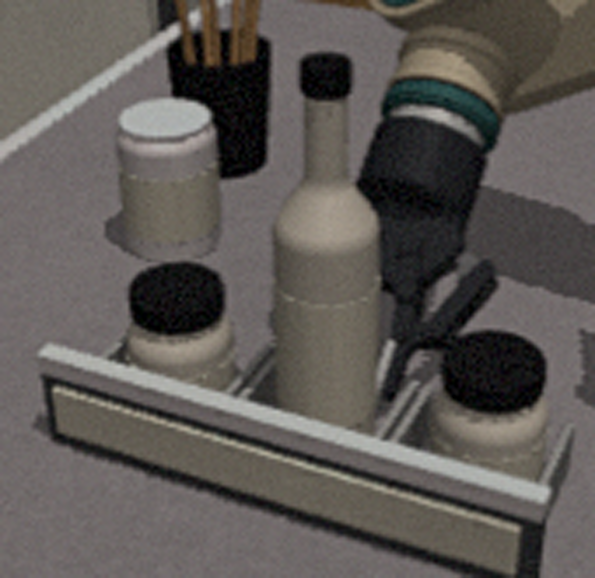

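Request:
move_arm(commands=[[[0, 2, 0], [0, 0, 0], 30], [[0, 2, 0], [0, 0, 0], 30], [[0, 2, 0], [0, 0, 0], 30], [[0, 2, 0], [0, 0, 0], 30], [[0, 1, 0], [0, 0, 0], 30], [[0, 0, 0], [0, 0, 0], 30]])

```text
time_s: 11.05
tool_pos: [558.0, 159.4, 12.3]
orientation: [0.222, 0.677, 0.668, -0.214]
contact_force: [-0.8, -2.9, -1.0]
opening: 29.9
```

```bash
python3 cap.py e; python3 - <<'E'
import cv2
a=cv2.imread('pics/et.png')[170:240,150:220];cv2.imwrite('pics/etz.png',cv2.resize(a,None,fx=8,fy=8,interpolation=2))
E
```

```text
t [165.1 193. ] [186.1 243.8] [175 234  25  23 303]
s [239.8 143.2] [240.2 143.5] [233 137  15  14 186]
[514.3 170.4 223.3] 96.24 off [-43.7  11.1 211. ] top@235 [469.9 150.3 233. ]
```

View pics/etz.png

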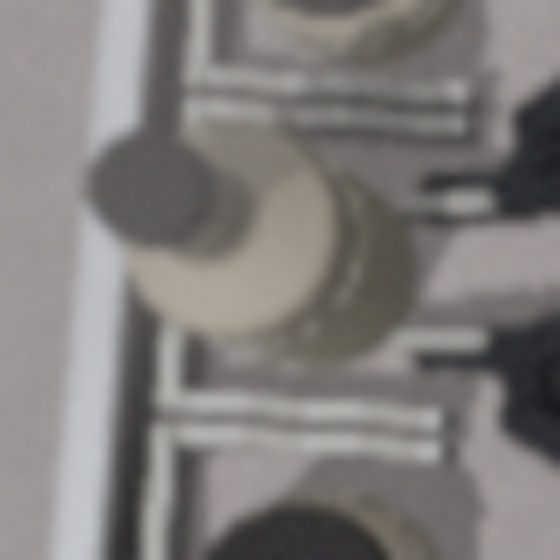

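```bash
python3 - <<'E'
from h import *
t=get_image('top');s=get_image('side')
print(tri(t,(168.6,192.9),s,(240.2,143.5)),onz(s,240.2,143.5,225))
f=lambda U,V,h:onz(t,150+(U+.5)/8-.5,170+(V+.5)/8-.5,h)
print('rear base edge',f(415,270,0),'wall ends',f(470,105,35),f(444,432,35),'back strip',f(173,360,35),f(200,60,35))
E
```

```text
(array([559.05855835, 186.86650313, 225.05993754]), np.float64(0.9406101897748492)) [559.62697378 186.70994504 225.        ]
rear base edge [560.04565561 161.15228066   0.        ] wall ends [604.20410645 142.11926321  35.        ] [511.99292758 146.04561147  35.        ] back strip [530.17237003 223.31140884  35.        ] [615.42867979 219.5816481   35.        ]
```

The bottle axis is at about y = 187–189 against home at about 191, so it's inside the window. I'll withdraw straight back and then up.

Request:
move_arm(commands=[[[0, -3, 0], [0, 0, 0], 30], [[0, -8, 0], [0, 0, 0], 30], [[0, -15, 0], [0, 0, 0], 30], [[0, -20, 2], [0, 0, 0], 30], [[0, -30, 5], [0, 0, 0], 30], [[0, -40, 10], [0, 0, 0], 30], [[0, -40, 15], [0, 0, 0], 30], [[0, -30, 15], [0, 0, 0], 30], [[0, 0, 0], [0, 0, 0], 30], [[0, 0, 0], [0, 0, 0], 30]])

```text
time_s: 12.25
tool_pos: [554.4, -40.3, 60.3]
orientation: [0.22, 0.678, 0.668, -0.215]
contact_force: [-0.5, -0.4, -1.8]
opening: 30.0
```

```bash
python3 cap.py f; python3 - <<'E'
import cv2,numpy as np
a=cv2.imread('pics/ft.png')[130:275,145:225];b=cv2.imread('pics/fs.png')[120:285,150:320]
a=cv2.resize(a,None,fx=4,fy=4,interpolation=2)[:577];b=cv2.resize(b,None,fx=2.5,fy=3.5,interpolation=2)[:577]
cv2.imwrite('pics/fz.png',np.hstack([a,b]))
E
```

```text
t [277.5 197.6] [325.8 233.2] [322 231   8   5  22]
s [278.  109.3] [290.   75.6] [284  68  18  15 121]
[520.8 -73.6 287.9] 57.26 off [-33.5 -34.4 227.7] top@235 [494.  -90.4 233. ]
```

View pics/fz.png

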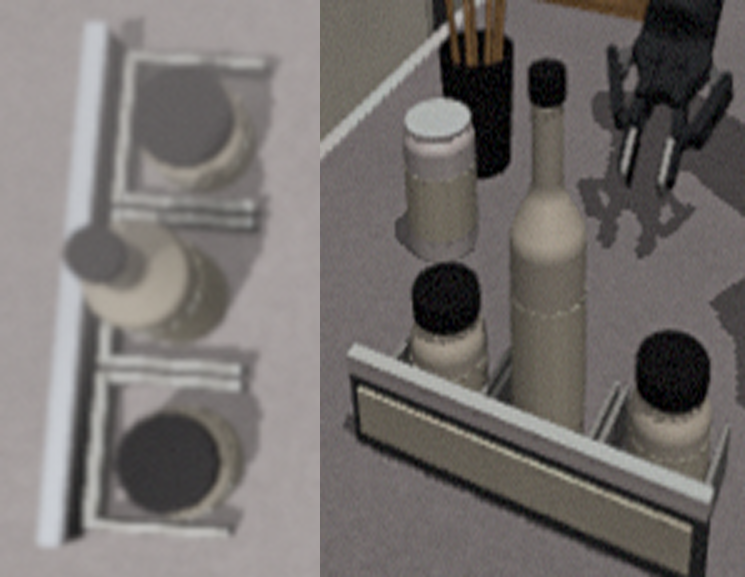

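View pics/ft.png

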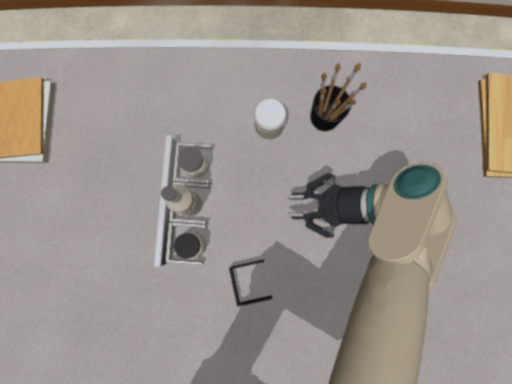

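The bottle is alone and upright in the middle bay, with the cap at top (169,193), the same place as before release. The jars, tin and pot are at their original pixels. Handing in.

```bash
python3 -c "
from rig import sign_off
print(sign_off())"
```

```text
the job is handed in; nothing more can be done
None
```

I slid the tall bottle upright into the middle (empty) bay and handed the job in after about 12 s of robot time. I pushed it with the tilted, part-open fingertips at 12 mm above the counter. The forces I read between pushes stayed at or below about 4 N.

**Bottle position:** Before I withdrew, the bottle's axis measured about (559, 187) mm by two-view triangulation, with home at about (559, 191.5). That leaves its side roughly 2–5 mm short of the back wall, and centred in the bay. After I withdrew, the cap was at the same pixel in the top view. The bottle looked upright and the fingers were about 200 mm away.

**Other objects:** The jars, tin and brush pot showed no visible movement, judged by eye from the pictures.

**Checks that disagreed:**
- The bottle's rear foot edge in the top view gave y ≈ 189, 2 mm more than the cap measurement.
- The board's top edge would put home at about y = 184.5 instead of 191.5. I put this down to an overhanging lip and relied on the bay's mouth and back wall, which agreed with each other.
- My automatic cap finder picked the wrong blob in several pictures, so I read the cap in the top view by eye for the final measurements.

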